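# Lock a display arm into the slotted stand

### The job

Take the display arm out of its wooden rack, hook both of its claws into the two slots of the steel display stand, and press it down gently until it snaps past the catch and sits fully home, then let go of it. Feel for the slots rather than force them: never press the arm against the stand with more than about 2.5 kg, and do not disturb the pottery and tools around.

Things in the scene. Friction and masses are not known exactly. Their poses are not given: they have to be found in the camera images.
- bracket: Display arm: flat upright aluminium plate 10 mm thick, 0.26 kg. Origin: in its lower edge; x along the arm to the claws, y across the thickness, z up. Web x -30..50 mm, z 0..60; top bar x -75..50, z 60..80, a 12 mm stop on top of its free end. Back edge at x = 50 mm, with two 8 mm thick claws. It starts upright in the rack's groove.
- bracket_grip (a point): Good place to grip from above: on the bracket's top bar at bracket (20, 0, 70) mm, 10 mm below the bar's top edge; the fingers close along the bracket's y.
- bracket_back (a point): Middle of the bracket's back edge, bracket (50, 0, 40) mm.
- bracket_claw (a point): Upper claw's lip bottom, bracket (59.5, 0, 48) mm. Each claw: a neck x 50..63 mm, 10 mm tall, and a lip x 56..63 mm hanging 12 mm below the neck (claw 22 mm tall in all). The lower claw is the same, 45 mm lower. The upper lip also has a V-shaped nose on its back, out to x = 67 mm, z 47..55.
- rack: Wooden rack block 70 x 80 x 35 mm, fixed to the table; a groove 14 mm wide along its x, 25 mm deep (floor 10 mm above the table), open at both ends, holds the bracket upright. Origin: centre of the underside.
- stand: Steel display stand, fixed. Origin on the table, under the face of its slotted rail (upright hollow rail 40 mm wide, 36 deep, 115 tall). The face is the plane x = 0, looking to -x; y across, z up. The rail was clamped by hand anywhere from 20 mm below to 20 mm above its nominal height: no pose here tells which, it must be felt or seen.
- stand_face (a point): Point of the rail's face plane on its middle line, 140 mm above the table; does not follow the rail. Two slots on that line, 12 mm wide, 26 mm tall, go through the 4 mm front wall; at nominal height their lower edges are 115 and 160 mm and the rail's top 200 mm above the table. The stand's base plate is 160 x 140 x 14 mm.
- stand_home (a point): Where the bracket's origin is when it hangs fully home, if the rail is at nominal height (it is really up to 20 mm higher or lower). Fixed to the stand, at stand (-51, 0, 100) mm. The claws pass the slots when the bracket is 13 to 16 mm above its true home (14.5 best), then it moves on 19 mm until its back edge meets the face, then drops.
- seat (a joint): Sprung pin in the rail under the lower claw: 0 when free, 0.003 m when the bracket is fully home (takes 1 N; moves in the last 3 mm). From 10 to 4 mm above home the upper lip's nose must push past a sprung roller: 5 to 15 N down, then it snaps past and the roller holds it down. Home is a hard stop.
- mug: White mug, 76 mm wide, 85 mm tall, loose. A bystander. Origin: centre of its underside.
- bowl: Blue bowl, 120 mm wide, 50 mm tall, loose. A bystander. Origin: centre of its underside.
- jar: Glass jar, 70 mm wide, 90 mm tall, loose. A bystander. Origin: centre of its underside.
- pinch_cup: Terracotta cup, 64 mm wide, 60 mm tall, loose. A bystander. Origin: centre of its underside.
- scraper: Spatula-like scraper lying flat, loose. A bystander. Origin: centre of its underside.
Mind the look-alikes: they are no part of the job. Of the things that look like the bracket, the largest one is meant.

How it is judged:
By the outcome, as a careful person would: the job done as asked, in the order asked, and still so for the second after the job is handed in, with the robot touching nothing.
It also fails if it takes over 67 s, if anything falls off the work surface, if the arm or the gripper's body presses on something with over 40 N, if the wrist force passes 120 N, or if a joint passes its speed limit or range.

### The arm

A 6-joint arm with a two-finger parallel gripper is mounted at the origin on the work surface. World frame = base frame: x ahead of the robot, y to its left, z up, the work surface at z = 0. Lengths are in m, angles in rad, forces in N, time in s.
With the tool pointing down it reaches from about 0.3 to 0.775 m from the base axis. Payload 14.6 kg.
Tool frame: the origin (TCP) lies midway between the tips of the shut fingers; the grasp point (between the pads) lies 19 mm behind it (ctrl.grip_depth is the z of the grasp point in the tool frame, in m); z points along the fingers, y is the line along which they close (so a half turn about z gives the same grasp; the last joint's range is limited). The gripper opens to 94 mm and grips with 3 to 60 N. Pads are 16 mm wide; open, the fingers measure 119 mm over their backs; the gripper's body (75 mm by 177 mm) begins 78 mm behind the grasp point.
Start: joints at [-1.239, 0.3, 1.521, -0, 1.321, -0.067], TCP at [0.214, -0.507, 0.205] pointing down, gripper open.
Joint ranges: [-3.03, 3.03], [-0.79, 2.21], [0.23, 2.52], [-1.04, 4.18], [0, 3.07], [-2.55, 2.55]. Speed limits (rad/s): [2.22, 2.22, 2.57, 3.14, 3.14, 3.14].

### API

Orientations are given as [roll, pitch, yaw] about the fixed x, y, z axes, in that order (R = Rz(yaw) Ry(pitch) Rx(roll)).
In Python, from station import ctrl gives the robot as it stands. The module is installed in compiled form; this text tells all that it offers.
- The arm moves only by the tool carry_out, never from a script. Its argument "commands" is a list of rows, each a list of 3 entries, a list of its own where there are three numbers: the closure, from 0 (fully open) to 1 (shut), then the shift along the tool's x, y, z in mm, then the turn, a rotation vector about the tool's x, y, z in rad. In form: [[gripper, [tx, ty, tz], [wx, wy, wz]], ...]. A call has 1 to 10 rows; each row shifts and turns the commanded pose from where the row before left it, along the tool's axes as they then stand; what a row does not reach is not made up. A row lasts 1/8 s, in which the tool goes at most 62.5 mm and 10.7 degrees, less where a joint would pass 70% of its speed; a pose out of reach is approached as far as the arm can. A call with a gripper value outside its range is refused whole. The fingers move at their own pace and stop on an object; "squeeze" is the grip in N (left out, the last holds). Time passes only in rows, so rows that do not move let the fingers close. It gives the time, the measured TCP pose, the force, the opening and the grip force at its end, in the units of the state.
- ctrl.get_obs(): the state, without advancing time (a new reading comes with each control period).
- ctrl.camera(name): name is "scene" or "side" or "wrist"; returns a dict with "img" (420x560x3 uint8, blue, green, red), "camera_matrix" (3x3 intrinsics, pixels), "rvec" (rotation vector, rad) and "tvec" (3), from world to camera coordinates, as OpenCV has them. Camera axes: x right, y down, z forward; pixel columns grow to the right and rows downward; lengths in m; the calibration is good to about 2 mm. A picture is of the moment at which its call begins. There is no depth.
- ctrl.hand_in(): hands the job in; it is judged then, once.
Trained networks look in the newest picture that a camera, given by its name, has taken for a name from the list of things; names that differ only in an ending like _2 or _b are one class to them, and where a whole thing is asked for, a point or a joint stands for the part that bears it (a point fixed in the world has none). Each returns a list of dicts, best first, with "score" (0 to 1); they miss things now and then, are a little off and sometimes report something else, mostly with a low value. They report only what shows in the picture. A call takes as long as a camera call. They do not tell look-alikes from the thing itself.
- ctrl.outline_of(thing, camera): "region" (420x560 bool, what is visible of it).
- ctrl.place_of(thing, camera): "at" ([x, y, z] in m, in world coordinates, good to about 4 mm: a listed point, or the origin of a listed thing).
The state is a dict: "time_s": time; "qpos": joint angles; "joint_vel": joint speeds; "tau": joint torques, N m; "ee_pos": TCP position; "eef_rot": TCP orientation; "force": force on the tool from outside, world axes, zero at the start; "moment": the same for the moment, N m; "grip_width": finger opening in m; "grip_force": force on a finger pad.
Only numpy, scipy, OpenCV 4.12 (cv2) and the standard library are available. Lean on these libraries where they do the work, as an engineer would, in place of code of your own. Each camera call takes 0.05 s, during which the arm holds its last target. There are 200 camera calls.

## Working session

There is one attempt and no reset: what is moved stays moved. The work goes in short steps, Python scripts to look and compute and a tool call to move; the robot and the scene stay as the last step left them, time stands still between calls to the robot, and variables do not carry over. Pictures are saved under pics/ and viewed, at most 10 in all, crops included, and the job is handed in when it is done.

Besides the shell and the picture viewer there is one more tool, called after "Request:" in YAML: its name, and indented under it one key for each argument. carry_out: Moves the arm, as the interface text tells. Its arguments: {"type":"object","properties":{"commands":{"type":"array","items":{"type":"array"}},"squeeze":{"type":"number"}},"required":["commands"]}

```bash
mkdir -p pics
cat > h.py <<'E'
import numpy as np, cv2
from station import ctrl
def cam(n):
    c=ctrl.camera(n); K=np.array(c["camera_matrix"]); R=cv2.Rodrigues(np.array(c["rvec"],float))[0]; t=np.array(c["tvec"],float).ravel()
    return c["img"],K,R,t
def proj(p,K,R,t):
    q=K@(R@np.asarray(p,float)+t); return q[:2]/q[2]
def ray(uv,K,R,t):
    d=R.T@np.linalg.solve(K,[uv[0],uv[1],1.]); return -R.T@t,d
def onplane(uv,K,R,t,ax,v):
    o,d=ray(uv,K,R,t); return o+d*(v-o[ax])/d[ax]
E
python3 - <<'E'
from h import *
ims=[]
for n in ["scene","side"]:
    I,K,R,t=cam(n); cv2.imwrite(f"pics/{n}0.png",I); print(n,"cam at",(-R.T@t).round(3))
    for th in ["bracket","bracket_grip","bracket_back","bracket_claw","rack","stand","stand_face","stand_home","mug","bowl","jar","pinch_cup","scraper"]:
        for d in ctrl.place_of(th,n)[:4]: print(th,round(d["score"],2),np.round(d["at"],3),proj(d["at"],K,R,t).round())
o=ctrl.get_obs(); print({k:np.round(v,3) for k,v in o.items()})
E
```

```text
scene cam at [1.019 0.718 0.677]
bracket 0.77 [ 0.535 -0.178  0.01 ] [255. 221.]
bracket 0.68 [ 0.613 -0.32  -0.001] [201. 206.]
bracket 0.63 [ 0.46  -0.328 -0.003] [253. 191.]
bracket_grip 0.73 [ 0.47  -0.325  0.05 ] [250. 175.]
bracket_grip 0.64 [ 0.624 -0.316  0.053] [196. 189.]
bracket_grip 0.63 [ 0.528 -0.158  0.077] [262. 200.]
bracket_back 0.79 [ 0.641 -0.299  0.028] [192. 203.]
bracket_back 0.73 [ 0.52  -0.128  0.054] [271. 214.]
bracket_back 0.64 [ 0.497 -0.32   0.032] [241. 184.]
bracket_claw 0.78 [ 0.512 -0.125  0.063] [275. 210.]
bracket_claw 0.71 [ 0.504 -0.32   0.039] [239. 182.]
bracket_claw 0.58 [ 0.646 -0.3    0.034] [190. 201.]
stand 0.8 [0.507 0.193 0.002] [363. 316.]
stand_face 0.58 [0.509 0.199 0.138] [372. 261.]
mug 0.6 [0.407 0.029 0.006] [352. 253.]
bowl 0.79 [ 0.647 -0.043  0.002] [239. 270.]
jar 0.85 [ 0.714 -0.235 -0.003] [175. 235.]
pinch_cup 0.77 [ 0.346 -0.247 -0.003] [305. 194.]
pinch_cup 0.52 [ 0.648 -0.044  0.001] [238. 270.]
scraper 0.82 [ 0.768  0.122 -0.005] [220. 345.]
side cam at [ 0.473 -0.808  0.586]
bracket 0.88 [ 0.615 -0.322  0.003] [331. 32
[... 831 characters left out ...]
] [321. 240.]
jar 0.62 [ 0.715 -0.23  -0.001] [368. 290.]
pinch_cup 0.69 [ 0.342 -0.252  0.004] [189. 312.]
scraper 0.79 [ 0.767  0.12  -0.001] [350. 203.]
scraper 0.69 [ 0.408  0.028 -0.   ] [225. 229.]
{'time_s': np.float64(1.4), 'qpos': array([-1.239,  0.3  ,  1.521, -0.   ,  1.321, -0.067]), 'joint_vel': array([ 0.001,  0.001,  0.   ,  0.001, -0.   ,  0.002]), 'tau': array([ 0.0000e+00, -5.3166e+01, -3.5291e+01,  7.1000e-02,  2.1000e-02,
       -0.0000e+00]), 'ee_pos': array([ 0.214, -0.507,  0.205]), 'eef_rot': array([3.142, 0.   , 0.399]), 'force': array([ 0.629,  0.886, -0.129]), 'moment': array([-0.025,  0.019,  0.073]), 'grip_force': np.float64(0.0), 'grip_width': np.float64(0.094)}
```

View pics/scene0.png

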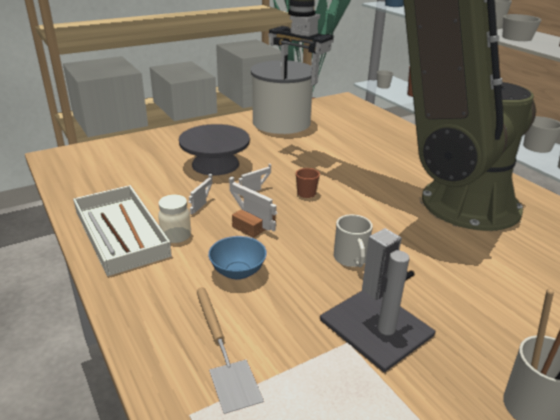

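View pics/side0.png

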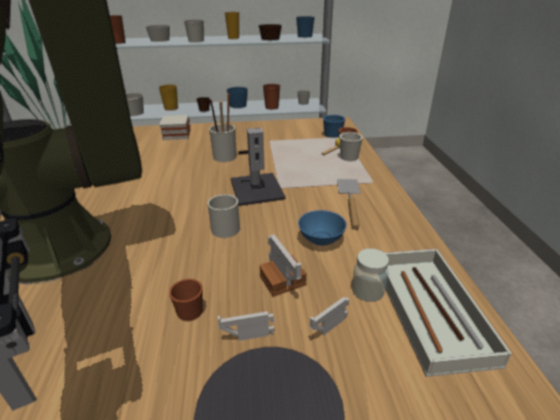

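Candidates for the bracket are three: A, in the brown rack (scene 255,205 / side 283,260); B, free-standing (scene 203,195 / side 330,317); C, free-standing (scene 250,180 / side 247,326). A is the largest and stands in the wooden rack, so I choose A. I'll check it in one close crop next.

Run:
```python
from h import *
A=cv2.imread("pics/scene0.png");B=cv2.imread("pics/side0.png")
f=lambda I,x,y,w,h:cv2.resize(I[y:y+h,x:x+w],(400,300),interpolation=cv2.INTER_CUBIC)
cv2.imwrite("pics/crop1.png",np.vstack([np.hstack([f(A,185,150,120,90),f(B,215,225,140,105)]),np.hstack([f(A,330,220,120,90),f(B,215,120,100,75)])]))
I,K,R,t=cam("wrist"); print("wrist cam",(-R.T@t).round(3),R.round(3).tolist(),K.round(1).tolist())
for n in ["scene","side"]:
    I,K,R,t=cam(n); print(n,K.round(1).tolist())
```

```text
wrist cam [ 0.276 -0.48   0.384] [[0.387, -0.922, -0.0], [-0.896, -0.377, 0.235], [-0.216, -0.091, -0.972]] [[367.1, 0.0, 282.8], [0.0, 367.1, 206.8], [0.0, 0.0, 1.0]]
scene [[514.6, 0.0, 277.2], [0.0, 514.6, 212.8], [0.0, 0.0, 1.0]]
side [[387.0, 0.0, 282.4], [0.0, 387.0, 208.3], [0.0, 0.0, 1.0]]
```

View pics/crop1.png

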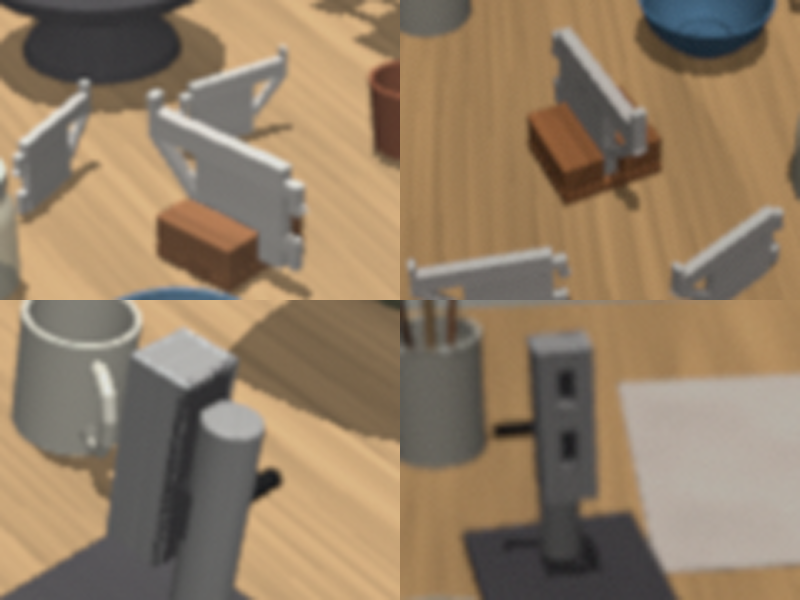

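The crop confirms A: the largest plate, in the rack groove, with its claws facing the stand. The other two lie loose. In the side view the slots are at about px (257,141) and (257,156).

```bash
cat >> h.py <<'E'
from scipy.spatial.transform import Rotation as Ro
def plan(p1,yaw1,n,p0=None,yaw0=None,g=0):
    o=ctrl.get_obs(); p0=o["ee_pos"] if p0 is None else p0; yaw0=o["eef_rot"][2] if yaw0 is None else yaw0
    p=np.array(p0,float); y=yaw0; rows=[]
    for i in range(1,n+1):
        tgt=np.array(p0)+(np.array(p1)-p0)*i/n; M=np.array([[np.cos(y),np.sin(y),0],[np.sin(y),-np.cos(y),0],[0,0,-1]])
        s=np.round(M.T@(tgt-p)*1000,1 if n<3 else 0); w=np.round(-((yaw0+(yaw1-yaw0)*i/n)-y),3)
        p=p+M@s/1000; y-=w; rows.append([g,s.tolist(),[0,0,float(w)]])
    print(str(rows).replace(" ","")); print("ends",p.round(4),round(y,3))
E
python3 - <<'E'
from h import *
I,K,R,t=cam("scene")
print("turntable base",onplane((215,170),K,R,t,2,0), "pot top at", onplane((283,130),K,R,t,2,0))
I,K,R,t=cam("side")
print("turntable side top edge px(270,352) z=.1:",onplane((270,352),K,R,t,2,.1))
# slots on face plane through (.506,.197), approx y plane
for uv in [(256.7,141.2),(257,156.2),(256.5,129),(257,169)]: print(uv,onplane(uv,K,R,t,1,.197).round(4))
plan([.527,-.16,.215],1.90,10)
E
```

```text
turntable base [ 0.49977117 -0.47890252  0.        ] pot top at [ 0.18248864 -0.63218376  0.        ]
turntable side top edge px(270,352) z=.1: [ 0.49122514 -0.43789024  0.1       ]
(256.7, 141.2) [0.5073 0.197  0.1704]
(257, 156.2) [0.5063 0.197  0.1253]
(256.5, 129) [0.5083 0.197  0.2057]
(257, 169) [0.5046 0.197  0.0851]
[[0,[42.0,-20.0,-1.0],[0,0,-0.15]],[0,[45.0,-13.0,-1.0],[0,0,-0.15]],[0,[46.0,-6.0,-1.0],[0,0,-0.15]],[0,[47.0,0.0,-1.0],[0,0,-0.15]],[0,[46.0,8.0,-1.0],[0,0,-0.151]],[0,[45.0,14.0,-1.0],[0,0,-0.15]],[0,[42.0,21.0,-1.0],[0,0,-0.15]],[0,[38.0,27.0,-1.0],[0,0,-0.15]],[0,[33.0,32.0,-1.0],[0,0,-0.15]],[0,[29.0,38.0,-1.0],[0,0,-0.15]]]
ends [ 0.5275 -0.1598  0.2155] 1.9
```

Request:
carry_out:
  commands:
    - [0, [42, -20, -1], [0, 0, -0.15]]
    - [0, [45, -13, -1], [0, 0, -0.15]]
    - [0, [46, -6, -1], [0, 0, -0.15]]
    - [0, [47, 0, -1], [0, 0, -0.15]]
    - [0, [46, 8, -1], [0, 0, -0.15]]
    - [0, [45, 14, -1], [0, 0, -0.15]]
    - [0, [42, 21, -1], [0, 0, -0.15]]
    - [0, [38, 27, -1], [0, 0, -0.15]]
    - [0, [33, 32, -1], [0, 0, -0.15]]
    - [0, [29, 38, -1], [0, 0, -0.15]]

```text
time_s: 2.9
ee_pos: [0.5285, -0.1588, 0.2156]
eef_rot: [3.141, 0.0, 1.904]
force: [0.2, -0.3, 0.1]
grip_width: 0.0941
grip_force: 0.0
```

Request:
carry_out:
  commands:
    - [0, [0, 0, 0], [0, 0, 0]]
    - [0, [0, 0, 0], [0, 0, 0]]
  squeeze: 40

```text
time_s: 3.15
ee_pos: [0.5273, -0.1603, 0.2153]
eef_rot: [-3.141, -0.0, 1.898]
force: [-0.3, -0.0, -0.7]
grip_width: 0.0942
grip_force: 0.0
```

Run:
```python
from h import *
o=ctrl.get_obs(); print(o["time_s"],o["ee_pos"].round(4),np.round(o["eef_rot"],3),np.round(o["force"],2))
I,K,R,t=cam("wrist"); 
for th in ["bracket","bracket_grip","bracket_back","bracket_claw","rack"]:
    for d in ctrl.place_of(th,"wrist")[:3]: print(th,round(d["score"],2),np.round(d["at"],4),proj(d["at"],K,R,t).round())
# overlay of current estimate
J=I.copy(); 
def draw(x,y,a,c):
    for z,ys in ((.09,(-.005,.005)),):
        P=[[-.075,-.005],[.05,-.005],[.05,.005],[-.075,.005]]
        q=[proj([x+np.cos(a)*u-np.sin(a)*v,y+np.sin(a)*u+np.cos(a)*v,z],K,R,t) for u,v in P]
        cv2.polylines(J,[np.int32(np.round(q))],True,c,1)
draw(.537,-.181,1.9,(0,0,255)); cv2.imwrite("pics/w1.png",J); np.savez("w1.npz",I=I,K=K,R=R,t=t)
```

```text
3.15 [ 0.5273 -0.1603  0.2153] [-3.141 -0.     1.898] [-0.3  -0.01 -0.68]
bracket 0.6 [ 0.4645 -0.3242  0.0023] [187. 298.]
bracket 0.58 [ 0.5337 -0.1796  0.014 ] [283. 204.]
bracket_grip 0.77 [ 0.5333 -0.1605  0.0766] [289. 200.]
bracket_grip 0.62 [ 0.6203 -0.3114  0.0491] [320. 351.]
bracket_grip 0.57 [ 0.4793 -0.3236  0.0482] [190. 322.]
bracket_back 0.95 [ 0.5177 -0.1343  0.0492] [282. 163.]
bracket_back 0.74 [ 0.4963 -0.3227  0.027 ] [209. 315.]
bracket_back 0.39 [ 0.5362 -0.1834 -0.0036] [284. 204.]
bracket_claw 0.93 [ 0.5165 -0.1285  0.0594] [283. 158.]
bracket_claw 0.9 [ 0.4998 -0.326   0.0346] [210. 323.]
bracket_claw 0.65 [ 0.5162 -0.1337  0.0502] [281. 162.]
rack 0.8 [ 0.5385 -0.1808 -0.0011] [287. 203.]
```

View pics/w1.png

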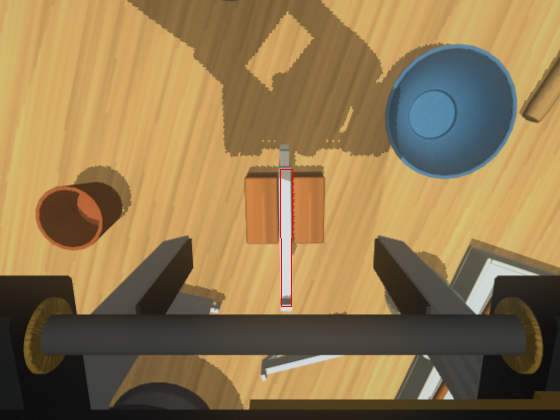

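The red overlay of the pose estimate lies within about 1 px of the real top bar (281–291, 170–310). The estimate is good, so I go down and grasp.

Request:
carry_out:
  commands:
    - [0.5, [-3, 2, 50], [0, 0, 0]]
    - [0.5, [0, 0, 50], [0, 0, 0]]
    - [0.5, [0, 0, 35], [0, 0, 0]]
    - [0.5, [0, 0, 19], [0, 0, 0]]
    - [0.5, [0, 0, 0], [0, 0, 0]]
    - [1, [0, 0, 0], [0, 0, 0]]
    - [1, [0, 0, 0], [0, 0, 0]]
    - [1, [0, 0, 0], [0, 0, 0]]
    - [1, [0, 0, 0], [0, 0, 0]]
  squeeze: 40

```text
time_s: 4.58
ee_pos: [0.5306, -0.1622, 0.0618]
eef_rot: [3.141, 0.0, 1.899]
force: [-0.7, -0.5, 0.1]
grip_width: 0.0105
grip_force: 0.2
```

Request:
carry_out:
  commands:
    - [1, [0, 0, 0], [0, 0, 0]]
    - [1, [0, 0, 0], [0, 0, 0]]
    - [1, [0, 0, -20], [0, 0, 0]]
    - [1, [0, 0, -20], [0, 0, 0]]
    - [1, [0, 0, -40], [0, 0, 0]]
    - [1, [0, 0, -50], [0, 0, 0]]
    - [1, [0, 0, -50], [0, 0, 0]]
    - [1, [0, 0, -40], [0, 0, 0]]
    - [1, [0, 0, 0], [0, 0, 0]]
  squeeze: 40

```text
time_s: 5.7
ee_pos: [0.5311, -0.1624, 0.2838]
eef_rot: [3.138, 0.003, 1.899]
force: [-0.6, -0.2, -3.8]
grip_width: 0.0099
grip_force: 40.0
```

Run:
```python
from h import *
o=ctrl.get_obs(); print(o["time_s"],o["ee_pos"].round(4),np.round(o["eef_rot"],3),np.round(o["force"],2),o["grip_force"],o["grip_width"])
for n in ["scene","side"]:
    I,K,R,t=cam(n)
    for th in ["stand","stand_face","stand_home","bracket"]:
        for d in ctrl.place_of(th,n)[:2]: print(n,th,round(d["score"],2),np.round(d["at"],4))
# viewpoint with the bracket over the -x side of the rail
plan([.514,.105,.29],1.64,7,p0=[.5306,-.1622,.282],yaw0=1.9,g=1)
```

```text
5.7 [ 0.5311 -0.1624  0.2838] [3.138e+00 3.000e-03 1.899e+00] [-0.58 -0.17 -3.77] 39.950112104415894 0.009870283257530674
scene stand 0.8 [0.5072 0.1978 0.0045]
scene stand_face 0.96 [0.5098 0.1972 0.14  ]
scene bracket 0.81 [ 0.5365 -0.1793  0.2317]
scene bracket 0.69 [ 0.6162 -0.3214  0.0011]
side stand 0.58 [ 0.5072  0.1961 -0.0012]
side stand 0.25 [0.5113 0.145  0.101 ]
side stand_face 0.94 [0.5021 0.1963 0.1395]
side stand_home 0.67 [0.5104 0.1461 0.1007]
side bracket 0.82 [ 0.538  -0.1795  0.2252]
side bracket 0.7 [ 0.4594 -0.327   0.0044]
[[1,[37.0,10.0,-1.0],[0,0,0.037]],[1,[37.0,9.0,-1.0],[0,0,0.037]],[1,[38.0,7.0,-1.0],[0,0,0.037]],[1,[37.0,6.0,-2.0],[0,0,0.038]],[1,[38.0,5.0,-1.0],[0,0,0.037]],[1,[39.0,3.0,-1.0],[0,0,0.037]],[1,[38.0,1.0,-1.0],[0,0,0.037]]]
ends [0.5136 0.1052 0.29  ] 1.64
```

Request:
carry_out:
  commands:
    - [1, [37, 10, -1], [0, 0, 0.037]]
    - [1, [37, 9, -1], [0, 0, 0.037]]
    - [1, [38, 7, -1], [0, 0, 0.037]]
    - [1, [37, 6, -2], [0, 0, 0.038]]
    - [1, [38, 5, -1], [0, 0, 0.037]]
    - [1, [39, 3, -1], [0, 0, 0.037]]
    - [1, [38, 1, -1], [0, 0, 0.037]]
    - [1, [0, 0, 0], [0, 0, 0]]
    - [1, [0, 0, 0], [0, 0, 0]]

```text
time_s: 7.32
ee_pos: [0.5138, 0.105, 0.2893]
eef_rot: [-3.141, 0.0, 1.639]
force: [-0.2, 0.5, -2.3]
grip_width: 0.0098
grip_force: 40.0
```

Run:
```python
from h import *
o=ctrl.get_obs(); print(o["time_s"],o["ee_pos"].round(4),np.round(o["eef_rot"],3),np.round(o["force"],2))
I,K,R,t=cam("wrist")
for th in ["stand","stand_face","stand_home","bracket","bracket_back","bracket_claw"]:
    for d in ctrl.place_of(th,"wrist")[:2]: print(th,round(d["score"],2),np.round(d["at"],4),proj(d["at"],K,R,t).round())
np.savez("w2.npz",I=I,K=K,R=R,t=t)
J=I.copy(); a=1.645; x,y=.507,.197
q=[proj([x+np.cos(a)*u-np.sin(a)*v,y+np.sin(a)*u+np.cos(a)*v,.2],K,R,t) for u,v in [(0,-.02),(.036,-.02),(.036,.02),(0,.02)]]
J=cv2.resize(J,(784,588),interpolation=cv2.INTER_CUBIC)
cv2.polylines(J,[np.int32(np.round(np.array(q)*1.4))],True,(0,0,255),1); cv2.imwrite("pics/w2.png",J)
```

```text
7.325 [0.5138 0.105  0.2893] [-3.141  0.     1.639] [-0.17  0.51 -2.35]
stand 0.82 [0.5047 0.1954 0.0034] [281.  99.]
stand_face 0.76 [0.5045 0.197  0.1365] [280.  89.]
stand_home 0.85 [0.513  0.1451 0.0975] [285. 147.]
bracket 0.98 [0.5127 0.0843 0.2419] [279. 258.]
bracket_back 0.65 [0.5104 0.137  0.2801] [281. 190.]
bracket_claw 0.78 [0.5131 0.1423 0.2875] [287. 182.]
```

View pics/w2.png

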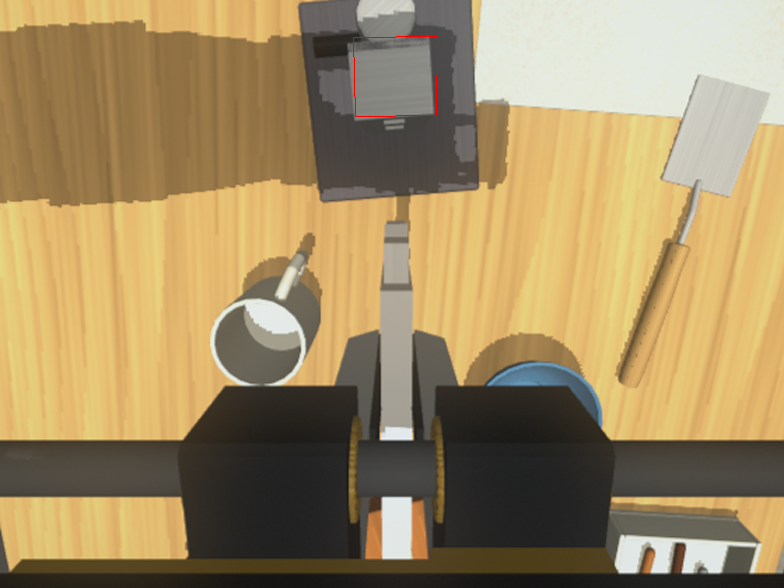

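The wrist view shows the rail top as a quad at about (348,43), (432,37), (434,113), (355,119) in the enlarged picture. It is turned about 3° further counter-clockwise than the red guess. I'll fit it with subpixel corners.

```bash
cat >> h.py <<'E'
from scipy.optimize import least_squares
def fitrail(I,K,R,t,guess,draw=None):
    g=cv2.GaussianBlur(cv2.cvtColor(I,cv2.COLOR_BGR2GRAY),(0,0),.8)
    c=cv2.cornerSubPix(g,np.float32(guess).reshape(-1,1,2),(4,4),(-1,-1),(3,100,.01)).reshape(-1,2)
    C=[(0,.02),(.036,.02),(.036,-.02),(0,-.02)]  # BL,TL,TR,BR
    f=lambda p:np.ravel([proj([p[0]+np.cos(p[2])*u-np.sin(p[2])*v,p[1]+np.sin(p[2])*u+np.cos(p[2])*v,p[3]],K,R,t) for u,v in C])-c.ravel()
    s=least_squares(f,[.507,.197,1.7,.2]); print("corners",c.round(1).tolist()); print("x,y,yaw,top",s.x.round(4),"res px",s.fun.round(1)); return s.x,c
E
python3 - <<'E'
from h import *
d=np.load("w2.npz"); I,K,R,t=[d[k] for k in "IKRt"]
G=np.array([(355,119),(348,43),(432,37),(434,113)])/1.4
p,c=fitrail(I,K,R,t,G)
J=cv2.resize(I[10:100,235:325],(540,540),interpolation=cv2.INTER_CUBIC)
for q in c: cv2.circle(J,tuple(int(v) for v in np.round((q-[235,10]+.5)*6)),3,(0,0,255),1)
cv2.imwrite("pics/w2c.png",J)
E
```

```text
corners [[253.3000030517578, 85.5], [247.5, 30.600000381469727], [305.79998779296875, 25.600000381469727], [309.20001220703125, 80.80000305175781]]
x,y,yaw,top [0.5061 0.1971 1.7205 0.1943] res px [-0.3  0.   0.2  0.1 -0.  -0.1  0.1 -0.1]
```

View pics/w2c.png

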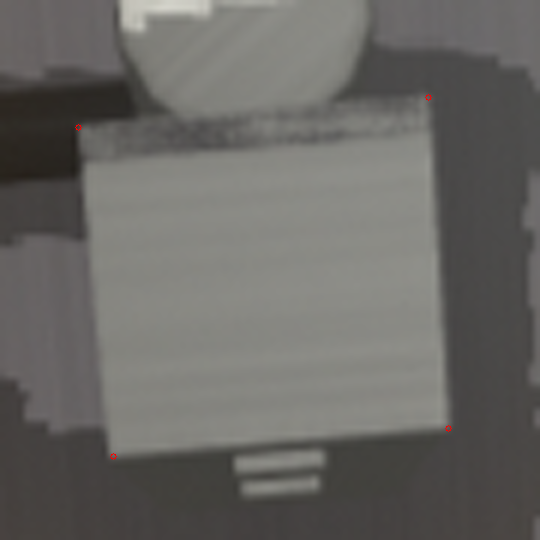

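Run:
```python
from h import *
plan([.5088,.1793,.29],1.7205,4,p0=[.5138,.105,.29],yaw0=1.64,g=1)
```

```text
[[1,[19.0,0.0,0.0],[0,0,-0.02]],[1,[18.0,0.0,0.0],[0,0,-0.02]],[1,[19.0,1.0,0.0],[0,0,-0.02]],[1,[18.0,1.0,0.0],[0,0,-0.02]]]
ends [0.5085 0.1789 0.29  ] 1.72
```

Request:
carry_out:
  commands:
    - [1, [19, 0, 0], [0, 0, -0.02]]
    - [1, [18, 0, 0], [0, 0, -0.02]]
    - [1, [19, 1, 0], [0, 0, -0.02]]
    - [1, [18, 1, 0], [0, 0, -0.02]]
    - [1, [0, 0, 17], [0, 0, 0]]
    - [1, [0, 0, 15], [0, 0, 0]]
    - [1, [0, 0, 2], [0, 0, 0]]
    - [1, [0, 0, 0], [0, 0, 0]]
    - [1, [0, 0, 0], [0, 0, 0]]

```text
time_s: 8.8
ee_pos: [0.5088, 0.1789, 0.256]
eef_rot: [3.141, -0.0, 1.718]
force: [0.8, -0.6, -1.6]
grip_width: 0.0097
grip_force: 40.0
```

Run:
```python
from h import *
o=ctrl.get_obs(); print(o["time_s"],o["ee_pos"].round(4),np.round(o["eef_rot"],3),np.round(o["force"],2))
```

```text
8.8 [0.5088 0.1789 0.256 ] [ 3.141 -0.     1.718] [ 0.76 -0.64 -1.63]
```

Now I feel for the rail top in small steps.

Request:
carry_out:
  commands:
    - [1, [0, 0, 1], [0, 0, 0]]
    - [1, [0, 0, 1], [0, 0, 0]]
    - [1, [0, 0, 0], [0, 0, 0]]

```text
time_s: 9.18
ee_pos: [0.5085, 0.1791, 0.2534]
eef_rot: [-3.142, -0.0, 1.719]
force: [-0.4, 0.1, -2.7]
grip_width: 0.0096
grip_force: 40.0
```

Request:
carry_out:
  commands:
    - [1, [0, 0, 1], [0, 0, 0]]
    - [1, [0, 0, 0], [0, 0, 0]]

```text
time_s: 9.43
ee_pos: [0.5085, 0.1791, 0.2523]
eef_rot: [-3.141, -0.0, 1.719]
force: [0.2, -0.3, -2.8]
grip_width: 0.0096
grip_force: 40.0
```

Request:
carry_out:
  commands:
    - [1, [0, 0, 1], [0, 0, 0]]
    - [1, [0, 0, 0], [0, 0, 0]]

```text
time_s: 9.68
ee_pos: [0.5085, 0.1791, 0.2514]
eef_rot: [-3.141, -0.0, 1.719]
force: [-0.2, -0.1, -2.9]
grip_width: 0.0093
grip_force: 40.0
```

Request:
carry_out:
  commands:
    - [1, [0, 0, 1], [0, 0, 0]]
    - [1, [0, 0, 0], [0, 0, 0]]

```text
time_s: 9.93
ee_pos: [0.5085, 0.1791, 0.2504]
eef_rot: [-3.141, 0.0, 1.719]
force: [-0.2, 0.1, -2.1]
grip_width: 0.0097
grip_force: 40.0
```

Request:
carry_out:
  commands:
    - [1, [0, 0, 1], [0, 0, 0]]
    - [1, [0, 0, 0], [0, 0, 0]]

```text
time_s: 10.18
ee_pos: [0.5085, 0.1791, 0.2494]
eef_rot: [-3.141, 0.0, 1.719]
force: [-0.8, -0.7, -2.9]
grip_width: 0.0098
grip_force: 40.0
```

Request:
carry_out:
  commands:
    - [1, [0, 0, 1], [0, 0, 0]]
    - [1, [0, 0, 0], [0, 0, 0]]

```text
time_s: 10.42
ee_pos: [0.5086, 0.1791, 0.2485]
eef_rot: [3.141, -0.0, 1.719]
force: [-0.6, -0.2, -1.6]
grip_width: 0.0098
grip_force: 40.0
```

Request:
carry_out:
  commands:
    - [1, [0, 0, 1], [0, 0, 0]]
    - [1, [0, 0, 0], [0, 0, 0]]

```text
time_s: 10.68
ee_pos: [0.5087, 0.179, 0.2485]
eef_rot: [3.14, 0.0, 1.719]
force: [-2.0, -1.6, 6.0]
grip_width: 0.0096
grip_force: 39.9
```

Request:
carry_out:
  commands:
    - [1, [0, 0, 0.5], [0, 0, 0]]
    - [1, [0, 0, 0], [0, 0, 0]]

```text
time_s: 10.92
ee_pos: [0.5088, 0.179, 0.2484]
eef_rot: [3.14, -0.0, 1.719]
force: [-3.4, -3.3, 10.5]
grip_width: 0.0097
grip_force: 39.9
```

Contact with the rail top is at TCP z = 0.2485, so home is at TCP z ≈ 0.1485 and the pass height is ≈ 0.163. I back off, go down, and re-measure the alignment.

Request:
carry_out:
  commands:
    - [1, [0, 0, -5], [0, 0, 0]]
    - [1, [-20, 0, 0], [0, 0, 0]]
    - [1, [-22, 0, 0], [0, 0, 0]]
    - [1, [0, 0, 20], [0, 0, 0]]
    - [1, [0, 0, 35], [0, 0, 0]]
    - [1, [0, 0, 28], [0, 0, 0]]
    - [1, [0, 0, 6], [0, 0, 0]]
    - [1, [0, 0, 0], [0, 0, 0]]
    - [1, [0, 0, 0], [0, 0, 0]]

```text
time_s: 12.05
ee_pos: [0.5153, 0.1375, 0.1642]
eef_rot: [3.14, -0.0, 1.719]
force: [-0.6, 0.3, -1.8]
grip_width: 0.0092
grip_force: 40.0
```

Run:
```python
from h import *
o=ctrl.get_obs(); print(o["time_s"],o["ee_pos"].round(4),np.round(o["eef_rot"],4),np.round(o["force"],2))
I,K,R,t=cam("wrist"); np.savez("w3.npz",I=I,K=K,R=R,t=t)
C=[(0,.02),(.036,.02),(.036,-.02),(0,-.02)]; a=1.7205
G=[proj([.5061+np.cos(a)*u-np.sin(a)*v,.1971+np.sin(a)*u+np.cos(a)*v,.1975],K,R,t) for u,v in C]; print(np.round(G))
p,c=fitrail(I,K,R,t,G)
x0,y0=int(min(c[:,0].min(),250))-20,0
J=cv2.resize(I[0:200,x0:x0+200],(600,600),interpolation=cv2.INTER_CUBIC)
for q in c: cv2.circle(J,tuple(int(v) for v in np.round((q-[x0,y0]+.5)*3)),3,(0,0,255),1)
print("x0",x0); cv2.imwrite("pics/w3c.png",J)
```

```text
12.05 [0.5153 0.1375 0.1642] [ 3.1398e+00 -1.0000e-04  1.7187e+00] [-0.58  0.27 -1.8 ]
[[232. 140.]
 [228.  40.]
 [337.  40.]
 [334. 139.]]
corners [[231.6999969482422, 139.6999969482422], [228.0, 42.29999923706055], [337.20001220703125, 39.599998474121094], [333.0, 139.39999389648438]]
x,y,yaw,top [0.5061 0.1969 1.7246 0.1964] res px [ 0.2  0.4  0.  -1.1 -0.9  0.8  0.7 -0.1]
x0 208
```

View pics/w3c.png

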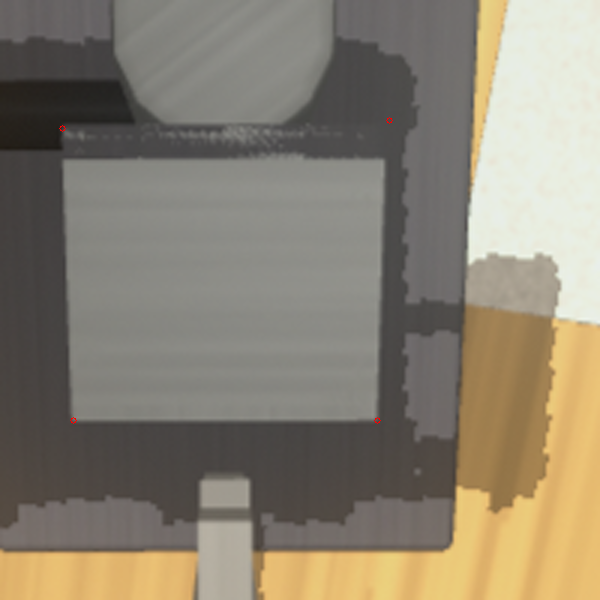

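The claws are centred on the rail: claw at crop x = 225, rail spanning 73–377. The yaw matches too. I move forward to just before the face, trimming the height.

Request:
carry_out:
  commands:
    - [1, [5, 0, 0.5], [0, 0, 0]]
    - [1, [5, 0, 0], [0, 0, 0]]
    - [1, [1, 0, 0], [0, 0, 0]]
    - [1, [0, 0, 0], [0, 0, 0]]
    - [1, [0, 0, 0], [0, 0, 0]]

```text
time_s: 12.72
ee_pos: [0.5131, 0.1484, 0.1624]
eef_rot: [-3.142, 0.0, 1.719]
force: [0.0, 0.1, -2.1]
grip_width: 0.0094
grip_force: 40.0
```

Request:
carry_out:
  commands:
    - [1, [1, 0, 0], [0, 0, 0]]
    - [1, [1, 0, 0], [0, 0, 0]]
    - [1, [0, 0, 0], [0, 0, 0]]

```text
time_s: 13.1
ee_pos: [0.5128, 0.1505, 0.1624]
eef_rot: [3.142, -0.0, 1.719]
force: [0.2, -0.4, -2.7]
grip_width: 0.01
grip_force: 40.0
```

Request:
carry_out:
  commands:
    - [1, [1, 0, -0.5], [0, 0, 0]]
    - [1, [1, 0, 0], [0, 0, 0]]
    - [1, [1, 0, 0], [0, 0, 0]]
    - [1, [0, 0, 0], [0, 0, 0]]

```text
time_s: 13.6
ee_pos: [0.5123, 0.1535, 0.1629]
eef_rot: [-3.142, -0.0, 1.719]
force: [-0.0, 0.1, -3.0]
grip_width: 0.0098
grip_force: 40.0
```

Request:
carry_out:
  commands:
    - [1, [1, 0, 0], [0, 0, 0]]
    - [1, [0.5, 0, 0], [0, 0, 0]]
    - [1, [0, 0, 0], [0, 0, 0]]

```text
time_s: 13.98
ee_pos: [0.5121, 0.1549, 0.1629]
eef_rot: [-3.142, 0.0, 1.719]
force: [-0.0, 0.0, -3.2]
grip_width: 0.0098
grip_force: 40.0
```

Request:
carry_out:
  commands:
    - [1, [1, 0, 0], [0, 0, 0]]
    - [1, [1, 0, 0], [0, 0, 0]]
    - [1, [0, 0, 0], [0, 0, 0]]

```text
time_s: 14.35
ee_pos: [0.5119, 0.1569, 0.163]
eef_rot: [3.142, -0.0, 1.719]
force: [0.9, 0.2, -2.6]
grip_width: 0.0097
grip_force: 40.0
```

Request:
carry_out:
  commands:
    - [1, [1, 0, 0], [0, 0, 0]]
    - [1, [0, 0, 0], [0, 0, 0]]

```text
time_s: 14.6
ee_pos: [0.5117, 0.1579, 0.163]
eef_rot: [3.142, -0.0, 1.719]
force: [-0.5, -0.3, -2.6]
grip_width: 0.0098
grip_force: 40.0
```

Request:
carry_out:
  commands:
    - [1, [1.5, 0, 0], [0, 0, 0]]
    - [1, [1.5, 0, 0], [0, 0, 0]]
    - [1, [1, 0, 0], [0, 0, 0]]
    - [1, [0, 0, 0], [0, 0, 0]]

```text
time_s: 15.1
ee_pos: [0.5111, 0.1619, 0.1629]
eef_rot: [-3.142, -0.0, 1.719]
force: [-0.4, -0.1, -2.9]
grip_width: 0.0099
grip_force: 40.0
```

Request:
carry_out:
  commands:
    - [1, [1, 0, 0], [0, 0, 0]]
    - [1, [1, 0, 0], [0, 0, 0]]
    - [1, [0, 0, 0], [0, 0, 0]]

```text
time_s: 15.48
ee_pos: [0.5108, 0.1638, 0.163]
eef_rot: [3.142, -0.0, 1.719]
force: [-0.0, 0.6, -3.0]
grip_width: 0.0098
grip_force: 40.0
```

Request:
carry_out:
  commands:
    - [1, [1, 0, 0], [0, 0, 0]]
    - [1, [0.5, 0, 0], [0, 0, 0]]
    - [1, [0, 0, 0], [0, 0, 0]]

```text
time_s: 15.85
ee_pos: [0.5106, 0.1653, 0.163]
eef_rot: [3.142, 0.0, 1.719]
force: [-0.4, -1.3, -2.5]
grip_width: 0.0095
grip_force: 40.0
```

Request:
carry_out:
  commands:
    - [1, [1, 0, 0], [0, 0, 0]]
    - [1, [0, 0, 0], [0, 0, 0]]

```text
time_s: 16.1
ee_pos: [0.5106, 0.1656, 0.163]
eef_rot: [-3.142, 0.001, 1.719]
force: [0.4, -6.6, -2.3]
grip_width: 0.0097
grip_force: 39.9
```

Light contact with the face at about −6.6 N: the claws are through. I ease back 1 mm and start lowering.

Request:
carry_out:
  commands:
    - [1, [-1, 0, 0], [0, 0, 0]]
    - [1, [0, 0, 1], [0, 0, 0]]
    - [1, [0, 0, 1], [0, 0, 0]]
    - [1, [0, 0, 0], [0, 0, 0]]

```text
time_s: 16.6
ee_pos: [0.5105, 0.1653, 0.1608]
eef_rot: [-3.141, -0.0, 1.719]
force: [-0.4, -0.8, -3.3]
grip_width: 0.0096
grip_force: 40.0
```

Request:
carry_out:
  commands:
    - [1, [0, 0, 1], [0, 0, 0]]
    - [1, [0, 0, 0.5], [0, 0, 0]]
    - [1, [0, 0, 0], [0, 0, 0]]

```text
time_s: 16.98
ee_pos: [0.5106, 0.1653, 0.1594]
eef_rot: [-3.142, 0.0, 1.719]
force: [-0.0, 0.1, -2.3]
grip_width: 0.0098
grip_force: 39.9
```

Request:
carry_out:
  commands:
    - [1, [0, 0, 1], [0, 0, 0]]
    - [1, [0, 0, 0], [0, 0, 0]]

```text
time_s: 17.23
ee_pos: [0.5107, 0.165, 0.1587]
eef_rot: [3.141, 0.0, 1.719]
force: [0.0, -2.8, 1.2]
grip_width: 0.0093
grip_force: 39.9
```

Request:
carry_out:
  commands:
    - [1, [0, 0, 1], [0, 0, 0]]
    - [1, [0, 0, 0], [0, 0, 0]]

```text
time_s: 17.48
ee_pos: [0.5109, 0.1648, 0.1579]
eef_rot: [3.141, 0.001, 1.719]
force: [-0.6, -6.5, 5.7]
grip_width: 0.0097
grip_force: 39.9
```

Request:
carry_out:
  commands:
    - [1, [0, 0, 0.5], [0, 0, 0]]
    - [1, [0, 0, 0.5], [0, 0, 0]]
    - [1, [0, 0, 0], [0, 0, 0]]

```text
time_s: 17.85
ee_pos: [0.5109, 0.1648, 0.157]
eef_rot: [3.141, 0.001, 1.719]
force: [-1.1, -6.7, 5.7]
grip_width: 0.0097
grip_force: 39.9
```

Request:
carry_out:
  commands:
    - [1, [0, 0, 0.5], [0, 0, 0]]
    - [1, [0, 0, 0.5], [0, 0, 0]]
    - [1, [0, 0, 0], [0, 0, 0]]

```text
time_s: 18.23
ee_pos: [0.5109, 0.1647, 0.156]
eef_rot: [3.141, 0.001, 1.719]
force: [-1.2, -7.6, 5.8]
grip_width: 0.0097
grip_force: 40.0
```

Request:
carry_out:
  commands:
    - [1, [0, 0, 0.5], [0, 0, 0]]
    - [1, [0, 0, 0.5], [0, 0, 0]]
    - [1, [0, 0, 0], [0, 0, 0]]

```text
time_s: 18.6
ee_pos: [0.5109, 0.1646, 0.1549]
eef_rot: [3.141, 0.001, 1.719]
force: [-0.1, -7.5, 3.9]
grip_width: 0.01
grip_force: 40.0
```

Request:
carry_out:
  commands:
    - [1, [0, 0, 0.5], [0, 0, 0]]
    - [1, [0, 0, 0.5], [0, 0, 0]]
    - [1, [0, 0, 0.5], [0, 0, 0]]
    - [1, [0, 0, 0.5], [0, 0, 0]]
    - [1, [0, 0, 0], [0, 0, 0]]

```text
time_s: 19.23
ee_pos: [0.5107, 0.1644, 0.1521]
eef_rot: [-3.141, 0.002, 1.718]
force: [0.7, -8.3, -3.0]
grip_width: 0.0096
grip_force: 40.0
```

Request:
carry_out:
  commands:
    - [1, [0, 0, 0.5], [0, 0, 0]]
    - [1, [0, 0, 0.5], [0, 0, 0]]
    - [1, [0, 0, 0], [0, 0, 0]]

```text
time_s: 19.6
ee_pos: [0.5106, 0.1644, 0.1508]
eef_rot: [-3.141, 0.002, 1.718]
force: [2.6, -7.4, -4.1]
grip_width: 0.0096
grip_force: 40.0
```

Snapped past the roller. I continue gently to the hard stop.

Request:
carry_out:
  commands:
    - [1, [0, 0, 0.5], [0, 0, 0]]
    - [1, [0, 0, 0.5], [0, 0, 0]]
    - [1, [0, 0, 0], [0, 0, 0]]

```text
time_s: 19.98
ee_pos: [0.5105, 0.1644, 0.1496]
eef_rot: [-3.141, 0.002, 1.718]
force: [2.3, -6.1, -6.9]
grip_width: 0.0101
grip_force: 40.0
```

Request:
carry_out:
  commands:
    - [1, [0, 0, 0.5], [0, 0, 0]]
    - [1, [0, 0, 0], [0, 0, 0]]

```text
time_s: 20.23
ee_pos: [0.5105, 0.1644, 0.149]
eef_rot: [-3.14, 0.002, 1.718]
force: [2.4, -6.3, -7.2]
grip_width: 0.0094
grip_force: 40.0
```

Request:
carry_out:
  commands:
    - [1, [0, 0, 0.5], [0, 0, 0]]
    - [1, [0, 0, 0], [0, 0, 0]]

```text
time_s: 20.48
ee_pos: [0.5105, 0.1644, 0.1486]
eef_rot: [-3.141, 0.002, 1.718]
force: [2.0, -5.8, -6.2]
grip_width: 0.0098
grip_force: 40.0
```

Request:
carry_out:
  commands:
    - [1, [0, 0, 0.5], [0, 0, 0]]
    - [1, [0, 0, 0], [0, 0, 0]]

```text
time_s: 20.72
ee_pos: [0.5106, 0.1644, 0.1486]
eef_rot: [-3.141, 0.002, 1.719]
force: [1.2, -7.4, -2.4]
grip_width: 0.0095
grip_force: 40.0
```

Request:
carry_out:
  commands:
    - [1, [0, 0, 0.5], [0, 0, 0]]
    - [1, [0, 0, 0], [0, 0, 0]]

```text
time_s: 20.98
ee_pos: [0.5107, 0.1644, 0.1485]
eef_rot: [-3.141, 0.002, 1.719]
force: [-0.5, -8.3, 1.6]
grip_width: 0.0097
grip_force: 40.0
```

Request:
carry_out:
  commands:
    - [1, [0, 0, 0.5], [0, 0, 0]]
    - [1, [0, 0, 0], [0, 0, 0]]

```text
time_s: 21.22
ee_pos: [0.5108, 0.1644, 0.1484]
eef_rot: [3.141, 0.002, 1.719]
force: [-1.5, -9.4, 6.3]
grip_width: 0.0096
grip_force: 40.0
```

Hard stop reached at TCP z = 0.1485, exactly the predicted home. I ease off, release and rise.

Request:
carry_out:
  commands:
    - [1, [-0.5, 0, -0.5], [0, 0, 0]]
    - [0.5, [0, 0, 0], [0, 0, 0]]
    - [0.5, [0, 0, 0], [0, 0, 0]]
    - [0.5, [0, 0, 0], [0, 0, 0]]
    - [0.5, [0, 0, 0], [0, 0, 0]]

```text
time_s: 21.85
ee_pos: [0.5107, 0.1648, 0.1484]
eef_rot: [3.142, -0.0, 1.719]
force: [-0.9, 0.3, 0.8]
grip_width: 0.0454
grip_force: 0.0
```

Request:
carry_out:
  commands:
    - [0.5, [0, 0, -5], [0, 0, 0]]
    - [0.5, [0, 0, -15], [0, 0, 0]]
    - [0.5, [0, 0, -40], [0, 0, 0]]
    - [0.5, [0, 0, -50], [0, 0, 0]]
    - [0.5, [-40, 0, -20], [0, 0, 0]]
    - [0.5, [-30, 0, 0], [0, 0, 0]]
    - [0.5, [0, 0, 0], [0, 0, 0]]
    - [0.5, [0, 0, 0], [0, 0, 0]]

```text
time_s: 22.85
ee_pos: [0.5209, 0.096, 0.2789]
eef_rot: [3.141, -0.0, 1.719]
force: [-1.0, -0.1, -0.6]
grip_width: 0.0471
grip_force: 0.0
```

Run:
```python
from h import *
o=ctrl.get_obs(); print(o["time_s"],o["ee_pos"].round(4),o["grip_width"],np.round(o["force"],2))
P=[]
for n in ["scene","side","wrist"]:
    I,K,R,t=cam(n); P.append(I)
    for th in ["bracket","bracket_back"]:
        for d in ctrl.place_of(th,n)[:2]: print(n,th,round(d["score"],2),np.round(d["at"],4))
f=lambda I,x,y,w,h:cv2.resize(I[y:y+h,x:x+w],(400,400),interpolation=cv2.INTER_CUBIC)
cv2.imwrite("pics/end.png",np.hstack([f(P[0],310,200,140,140),f(P[1],190,110,140,140)]))
```

```text
22.85 [0.5209 0.096  0.2789] 0.04711930733949117 [-1.   -0.07 -0.59]
scene bracket 0.93 [ 0.6141 -0.3231 -0.001 ]
scene bracket 0.78 [ 0.459  -0.3262 -0.0039]
scene bracket_back 0.71 [0.5065 0.1988 0.1396]
scene bracket_back 0.67 [ 0.6427 -0.3035  0.0274]
side bracket 0.89 [ 0.6169 -0.3243  0.0028]
side bracket 0.67 [ 0.4578 -0.3262  0.0035]
side bracket_back 0.91 [ 0.6399 -0.3019  0.0265]
side bracket_back 0.83 [0.507  0.189  0.1369]
wrist bracket 0.58 [0.5115 0.1448 0.0983]
wrist bracket_back 0.78 [0.506  0.1961 0.1378]
```

View pics/end.png

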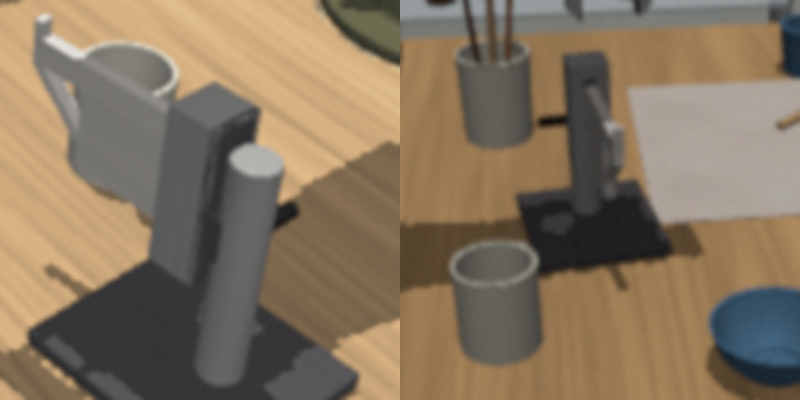

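The bracket hangs level against the rail face with its back on the rail. The wrist network puts its origin at z = 0.098, and true home is 0.0975. The mug and bowl have not moved.

```bash
python3 -c "
from station import ctrl
print(ctrl.hand_in())"
```

```text
the job is handed in; nothing more can be done
None
```

The display arm hangs fully home in the stand: both claws are hooked, it snapped past the catch, and the gripper has let go and moved clear. The highest force I read while it touched the stand was about 12 N (limit about 25 N), and I handed the job in at about 23 s.

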